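Hold the fitting cover over the specimen case

ROBOT

A 6-joint arm with a two-finger parallel gripper is mounted at the origin on the work surface. World frame = base frame: x ahead of the robot, y to its left, z up, the work surface at z = 0. Lengths are in mm, angles in degrees, forces in N, time in s.
With the tool pointing down it reaches from about 375 to 975 mm from the base axis. Payload 3.8 kg.
Tool frame: the origin (TCP) lies at the very end of the fingers, on their centre line; the grasp point (between the pads) lies 19 mm behind it (ctrl.tcp_to_grasp is the z of the grasp point in the tool frame, in mm); z points along the fingers, y is the direction in which the jaws open and shut (so a half turn about z gives the same grasp; the last joint's range is limited). The gripper opens to 88 mm and grips with 3 to 60 N. Pads are 18 mm wide; open, the fingers measure 123 mm over their backs; the gripper's body (75 mm by 187 mm) begins 45 mm behind the grasp point.
Start: joints at [-70.296, 15.12, 91.902, -0, 72.978, -2.114], TCP at [250.867, -626.645, 238.706] pointing down, gripper open.
Joint ranges: [-150.88, 150.88], [-54.13, 125.18], [17.81, 147.31], [-75.09, 255.09], [0, 152.58], [-146.25, 146.25]. Speed limits (degrees/s): [147.25, 147.25, 180, 180, 180, 180].

INTERFACE

Orientations are given as [roll, pitch, yaw] about the fixed x, y, z axes, in that order (R = Rz(yaw) Ry(pitch) Rx(roll)).
In Python, from cell import sense, cams, job, ctrl gives the robot as it stands.
- The arm moves only by the shell command python3 -m jog 'ROWS' [FORCE]. ROWS is JSON, a list of rows, each an object with "grip": the gripper command: -1 is fully open, 1 is shut, values between are in proportion; "slide": the shift along the tool's x, y, z in m, a list of three; "delta_rot": the turn, a rotation vector about the tool's x, y, z in units of 8 degrees (1.0 is 8 degrees), a list of three. In form: [{"grip": grip, "slide": [dx, dy, dz], "delta_rot": [rx, ry, rz]}, ...]. A call has exactly 10 rows; each row is the pose to reach, as a shift and turn from the pose commanded when the call began, along the tool's axes at that moment; what a row does not reach only later rows make up. A row lasts 1/10 s, in which the tool goes at most 50 mm and 8.59 degrees, less where a joint would pass 70% of its speed; a pose out of reach is approached as far as the arm can. A call with a gripper value outside its range is refused whole. The fingers move at their own pace and stop on an object; FORCE is the grip in N (left out, the last holds). Time passes only in rows, so rows that repeat a pose let the fingers close, or fill a call up. It gives the time, the measured TCP pose, the force and the opening at its end, in the units of the state.
- sense(): the state, without advancing time (a new reading comes with each control period).
- cams.capture(name): name is "scene" or "top"; returns a dict with "color" (400x640x3 uint8, red, green, blue), "z_map" (400x640 float32, mm along the optical axis (not along the pixel's ray), 0 where there is no reading), "K" (3x3 intrinsics, pixels), "origin" and "rotation" of the camera in the world. Camera axes: x right, y down, z forward; pixel columns grow to the right and rows downward; lengths in mm; the calibration is good to about 2 mm. A picture is of the moment at which its call begins.
- job.close_job(): hands the job in, once; it reports no verdict.
The state is a dict: "time_s": time; "qpos": joint angles; "dq": joint speeds; "tau": joint torques, N m; "tool_pos": TCP position; "tool_rot": TCP orientation; "wrist_force": force on the tool from outside, world axes, zero at the start; "torque": the same for the moment, N m; "finger_gap": finger opening in mm.
Only numpy, scipy, OpenCV 4.12 (cv2) and the standard library are available. Lean on these libraries where they do the work, as an engineer would, in place of code of your own. Each camera call takes 0.05 s, during which the arm holds its last target.

TASK

Pick out the one aluminium cover plate whose four holes match the threaded holes of the white specimen case, lift it by its blue grip, and hold it level, hovering about 15 mm above the top of the case, so that a screw could be dropped straight through each cover hole into its thread. Never let the cover bump or rest on the case, and leave the two other covers, the vials, the brush and the screwdriver where they lie. The program finishes while still holding the cover there, motionless.

Things in the scene. Friction and masses are not known exactly. Their poses are not given: they have to be found in the camera images.
- cover_a_grip (a point): Loose aluminium cover plate lying flat on the table, 92 x 64 mm, 6 mm thick, about 0.15 kg (varies), with four 13 mm through holes in a 66 x 40 mm rectangle and a blue upright grip rib in the middle (56 mm long, 16 mm wide, rising 40 mm above the plate; overall height 46 mm). This point is the cover's centre, on its middle axis 23 mm above the plate's underside. Axes: x along the plate's long side and the rib, y across the rib, z up. It is symmetric under a half turn.
- cover_a_hole1 (a point): Centre of one corner hole of the 92 mm cover, at its underside: (33, 20) mm from the cover's centre in its x and y.
- cover_a_hole2 (a point): Centre of the diagonally opposite hole of the 92 mm cover, at its underside: (-33, -20) mm from its centre.
- cover_b_grip (a point): Loose aluminium cover plate lying flat on the table, 112 x 76 mm, 6 mm thick, about 0.19 kg (varies), with four 13 mm through holes in a 86 x 52 mm rectangle and a blue upright grip rib in the middle (56 mm long, 16 mm wide, rising 40 mm above the plate; overall height 46 mm). This point is the cover's centre, on its middle axis 23 mm above the plate's underside. Axes: x along the plate's long side and the rib, y across the rib, z up. It is symmetric under a half turn.
- cover_b_hole1 (a point): Centre of one corner hole of the 112 mm cover, at its underside: (43, 26) mm from the cover's centre in its x and y.
- cover_b_hole2 (a point): Centre of the diagonally opposite hole of the 112 mm cover, at its underside: (-43, -26) mm from its centre.
- cover_c_grip (a point): Loose aluminium cover plate lying flat on the table, 132 x 88 mm, 6 mm thick, about 0.25 kg (varies), with four 13 mm through holes in a 106 x 64 mm rectangle and a blue upright grip rib in the middle (56 mm long, 16 mm wide, rising 40 mm above the plate; overall height 46 mm). This point is the cover's centre, on its middle axis 23 mm above the plate's underside. Axes: x along the plate's long side and the rib, y across the rib, z up. It is symmetric under a half turn.
- cover_c_hole1 (a point): Centre of one corner hole of the 132 mm cover, at its underside: (53, 32) mm from the cover's centre in its x and y.
- cover_c_hole2 (a point): Centre of the diagonally opposite hole of the 132 mm cover, at its underside: (-53, -32) mm from its centre.
- case_top (a point): White specimen case fixed to the table, 112 x 76 mm and 45 mm high, with a 60 x 36 mm open well holding a wood fragment and four dark threaded holes (7 mm, for 6 mm screws) near the corners in an 86 x 52 mm rectangle. This point is the centre of its flat top, 45 mm above the table. Axes: x along its long side, y along its short side, z up. A fitting cover may go on either way round (half turn).
- case_thread1 (a point): Mouth of one threaded hole in the case's top: (43, 26) mm from the top's centre in its x and y.
- case_thread2 (a point): Mouth of the diagonally opposite threaded hole: (-43, -26) mm from the top's centre.
- vial_1: Bystander: small amber glass vial with white cap, 26 mm across, 55 mm tall, standing on the table; origin at the centre of its underside.
- vial_2: Bystander: small amber glass vial with white cap, 26 mm across, 55 mm tall, standing on the table; origin at the centre of its underside.
- brush: Bystander: brush, 160 mm long, lying on the table; its x axis runs along it, the origin is under it.
- screwdriver: Bystander: screwdriver, 180 mm long, lying on the table; its x axis runs along it, the origin is under it.
- cover_b: The 112 x 76 mm cover plate as a whole; origin at the centre of its underside, axes as for its centre point.
- case: The white specimen case as a whole; origin at the centre of its underside, on the table.
There are look-alikes about, which are no part of the job. Leave any green or purple look-alike of the cover_b alone.

How it is judged:
By the outcome, as a careful person would: the job done as asked, in the order asked, and still so for the second after the job is handed in, while the arm keeps its last pose, push and grip.
It also fails if it takes over 43 s, if anything falls off the work surface, if the arm or the gripper's body presses on something with over 40 N, if the wrist force passes 120 N, or if a joint passes its speed limit or range.

## Working session

There is one attempt and no reset: what is moved stays moved. The work goes in short steps, Python scripts to look and compute and a shell command to move; the robot and the scene stay as the last step left them, time stands still between calls to the robot, and variables do not carry over. Pictures are saved under pics/ and viewed, and the job is handed in when it is done.

```bash
mkdir -p pics; ls; python3 - <<'E'
from cell import sense,cams,ctrl
import cv2,numpy as np
print(sense(), ctrl.tcp_to_grasp)
for n in("scene","top"):
    c=cams.capture(n); cv2.imwrite(f"pics/{n}0.png",c["color"][:,:,::-1]); np.savez(f"{n}0.npz",**c); print(n,c["K"],c["origin"],c["rotation"])
E
```

```text
pics
{'time_s': 0.0, 'qpos': array([-7.02956356e+01,  1.51688087e+01,  9.19788773e+01,  8.82687047e-04,
        7.29784950e+01, -2.11414888e+00]), 'dq': array([ 0.01948563,  0.00779883, -0.04142758, -0.04165234,  0.04643561,
        0.02563221]), 'tau': array([-3.57426534e-04, -5.02113283e+01, -3.56875563e+01,  7.27079879e-02,
        2.93716067e-02, -1.78660921e-04]), 'tool_pos': array([ 250.64361669, -625.98697428,  237.41453101]), 'tool_rot': array([-1.79873936e+02, -5.49775317e-03,  2.18182480e+01]), 'wrist_force': array([-0.62109692,  0.9700939 ,  0.3421665 ]), 'torque': array([-0.03592926, -0.01463594,  0.005158  ]), 'finger_gap': 88.05125252365104} -18.700000000000003
scene [[473.98300104   0.         320.31363064]
 [  0.         473.98300104 192.45005929]
 [  0.           0.           1.        ]] [ 998.80971697 -785.46610333  697.12294767] [-125.1305711     0.28530031   29.04399727]
top [[374.66426827   0.         322.25335978]
 [  0.         374.66426827 204.56376068]
 [  0.           0.           1.        ]] [436.20752101   7.63990786 995.79698465] [-172.83598462   -0.28291393  -90.90501173]
```

View pics/scene0.png

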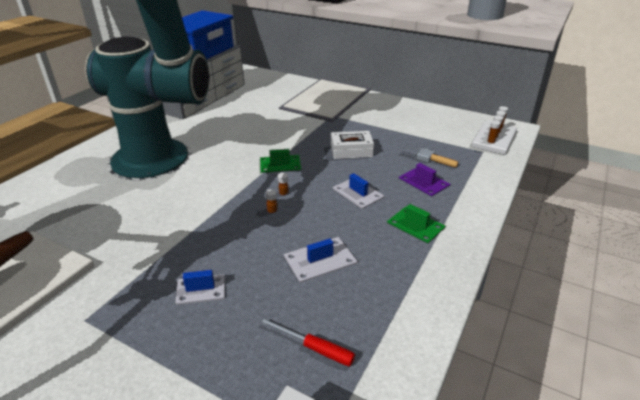

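View pics/top0.png

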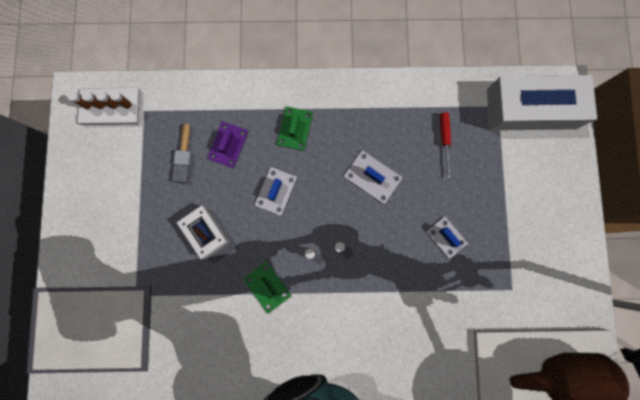

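The top view shows blue-gripped aluminium plates near (275,190), (373,177) and (447,236). The white case is at (202,232), and the green and purple ones are decoys. Next I'll measure the plates' sizes and poses.

```bash
cat > h.py <<'E'
import numpy as np,cv2
from scipy.spatial.transform import Rotation as Ro
def load(n): 
    d=np.load(n); return {k:d[k] for k in d.files}
def RR(c): return Ro.from_euler('xyz',c["rotation"],degrees=True).as_matrix()
def onplane(c,uv,z):
    uv=np.atleast_2d(uv).astype(float); K=c["K"]
    r=np.c_[(uv[:,0]-K[0,2])/K[0,0],(uv[:,1]-K[1,2])/K[1,1],np.ones(len(uv))]@RR(c).T
    return c["origin"]+r*((z-c["origin"][2])/r[:,2])[:,None]
def proj(c,P):
    p=(np.atleast_2d(P)-c["origin"])@RR(c); p=p@c["K"].T; return p[:,:2]/p[:,2:]
def cloud(c):
    z=c["z_map"]; v,u=np.mgrid[:z.shape[0],:z.shape[1]]; K=c["K"]
    p=np.stack([(u-K[0,2])/K[0,0]*z,(v-K[1,2])/K[1,1]*z,z],-1)
    return p@RR(c).T+c["origin"]
def ortho(c,cx,cy,z,half=90,s=3):
    # rectified view at plane z: x right=world x, up = world y
    n=int(2*half*s); a=np.arange(n)/s-half
    X,Y=np.meshgrid(cx+a,cy-a); P=np.stack([X.ravel(),Y.ravel(),np.full(X.size,z)],1)
    uv=proj(c,P).astype(np.float32).reshape(n,n,2)
    return cv2.remap(c["color"],uv[...,0],uv[...,1],cv2.INTER_CUBIC)
E
python3 - <<'E'
from h import *
for n in("top","scene"):
    c=load(n+"0.npz"); P=cloud(c)
    hsv=cv2.cvtColor(c["color"],cv2.COLOR_RGB2HSV)
    H,S,V=cv2.split(hsv)
    for nm,m in(("blue",(H>105)&(H<128)&(S>150)&(V>50)),("pale",(S<45)&(V>105))):
        m=m&(P[...,0]>330)&(P[...,0]<760)&(abs(P[...,1])<500)&(P[...,2]<80)
        k,L,st,ce=cv2.connectedComponentsWithStats(m.astype(np.uint8))
        for i in range(1,k):
            if st[i,4]<40 or st[i,4]>4000: continue
            q=P[L==i]; 
            r=cv2.minAreaRect(q[:,:2].astype(np.float32))
            print(n,nm,st[i,4],ce[i].round(1),np.median(q,0).round(1),"rect",np.round(r[0],1),np.round(r[1],1),round(r[2],1),"z",np.percentile(q[:,2],[5,95]).round(1))
E
```

```text
top blue 114 [374.3 174.3] [ 632.5 -134.1   46.3] rect [ 633.1 -135.1] [49.4 13.7] 54.6 z [37.6 49.8]
top blue 131 [274.2 189.3] [597.4 124.1  46.6] rect [597.9 124.6] [14.8 51.6] 67.8 z [37.7 49.5]
top blue 133 [450.9 236.8] [ 467.8 -323.7   46.5] rect [ 469.2 -324.1] [53.2 14.6] 39.2 z [37.6 49.3]
top pale 885 [504.3 217.9] [ 517.6 -492.5    1.7] rect [ 519.6 -484.7] [153.6 457.2] 69.7 z [-1.1  4.7]
top pale 789 [137.8 206.7] [564.4 492.9   1.1] rect [559.9 491.1] [ 17.7 399.4] 90.0 z [-1.9  3.9]
top pale 1433 [374.2 177. ] [ 630.9 -140.9    6.6] rect [ 636.2 -140.4] [142.2 101.1] 55.7 z [0.9 9.9]
top pale 221 [181.5 157.5] [691.  373.9  20.5] rect [691.8 373.6] [47.1 46.7] 16.8 z [17.3 23.7]
top pale 92 [448.6 166.3] [ 655.6 -338.4   14.2] rect [ 663.6 -345.1] [23.2 75.3] 86.1 z [-1.4 19.1]
top pale 1084 [276.7 191.4] [595.6 119.2   6.5] rect [597.6 121.8] [ 94.2 125.5] 70.5 z [0.7 9.8]
top pale 1063 [201.8 232.1] [489.7 306.5  45.6] rect [493.8 318.7] [128.7  91.9] 34.0 z [ 2.4 48.5]
top pale 492 [450.8 237.4] [ 461.  -335.2    6.7] rect [ 472.9 -331.3] [100.3  74.7] 31.6 z [ 1. 
[... 407 characters left out ...]
8.2 184.1] [602.9 117.   32.3] rect [601.1 121.2] [17.5 55.4] 69.2 z [12.2 45.5]
scene blue 422 [319.7 249.9] [ 636.8 -143.4   34.1] rect [ 635.6 -139.9] [54.2 17.6] 55.6 z [12.8 45.8]
scene blue 531 [198.1 280. ] [ 472.9 -331.5   34. ] rect [ 470.2 -328.2] [54.8 19.7] 39.9 z [12.1 46. ]
scene pale 101 [437.2 168. ] [744.  340.1  -1.2] rect [740.5 341.2] [38.5 63.8] 53.9 z [-3.2  1.1]
scene pale 823 [231.6 204.4] [346.  -72.8  -0.6] rect [351.6 -53. ] [ 43.1 282.6] 0.1 z [-2.9  1.6]
scene pale 338 [283.2 181. ] [4.22e+02 6.24e+01 2.00e-01] rect [420.   36.5] [ 70.7 187.7] 12.3 z [-2.6 54.5]
scene pale 52 [163.  273.8] [ 370.7 -331.1   -0.5] rect [ 370.9 -330.5] [12.9 27.5] 20.5 z [-2.5  1.2]
```

```bash
python3 - <<'E'
from h import *
rows=[]
for n in("top","scene"):
    c=load(n+"0.npz")
    a=[cv2.resize(ortho(c,x,y,z,75,4),(390,390))[:, :,::-1][:,:].copy() for x,y,z in((597,122,6),(491,309,45))]
    rows.append(np.hstack(a)[45:345])
cv2.imwrite("pics/ortho0.png",np.vstack(rows))
E
```

```text
(no output)
```

View pics/ortho0.png

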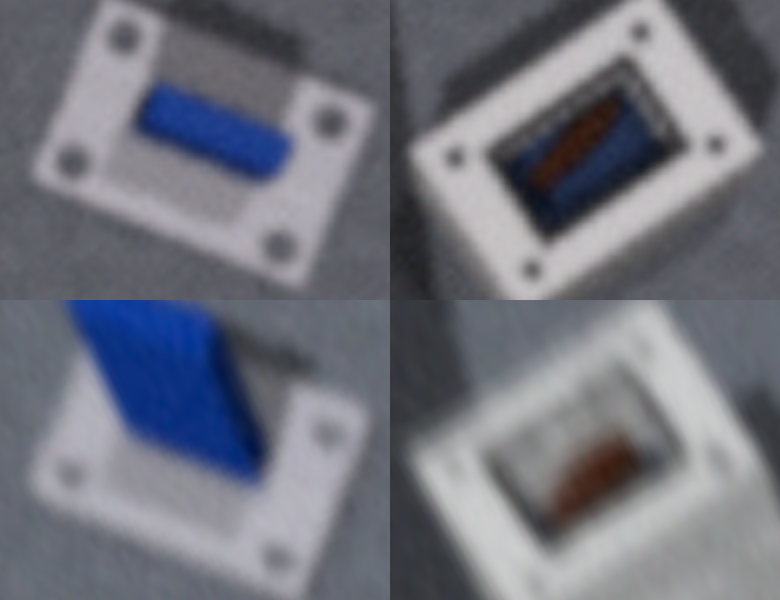

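The rectified crops (2.6 px/mm) show cover holes at about (123,38), (330,122), (72,160) and (280,246). That gives 86 x 52 mm spacing, so this is cover_b. Next I'll fit both poses precisely.

```bash
cat >> h.py <<'E'
from scipy.optimize import minimize
def fitholes(c,x0,z,r,r2,dx=43,dy=26):
    g=cv2.cvtColor(c["color"],cv2.COLOR_RGB2GRAY).astype(np.float32)
    t=np.linspace(0,2*np.pi,24,endpoint=False)
    inn=np.array([(k*r*np.cos(a),k*r*np.sin(a)) for k in(0,.4,.8) for a in t])
    out=np.array([(r2*np.cos(a),r2*np.sin(a)) for a in t])
    H=np.array([(dx,dy),(-dx,-dy),(dx,-dy),(-dx,dy)])
    def val(p,o,h):
        a=np.radians(p[2]); R=np.array([[np.cos(a),-np.sin(a)],[np.sin(a),np.cos(a)]])
        q=(o+h)@R.T+p[:2]; uv=proj(c,np.c_[q,np.full(len(q),z)]).astype(np.float32)
        return cv2.remap(g,uv[None,:,0],uv[None,:,1],cv2.INTER_CUBIC).mean()
    f=lambda p:sum(val(p,inn,h)-val(p,out,h) for h in H)
    best=None
    for ddx in(-5,0,5):
     for ddy in(-5,0,5):
      for da in(-4,0,4):
       r_=minimize(f,np.array(x0)+[ddx,ddy,da],method='Nelder-Mead',options=dict(initial_simplex=np.array(x0)+[ddx,ddy,da]+np.array([[0,0,0],[2,0,0],[0,2,0],[0,0,2]]),xatol=.02,fatol=.02))
       if best is None or r_.fun<best.fun: best=r_
    return best.x.round(2),round(best.fun,1)
E
python3 - <<'E'
from h import *
for n in("top","scene"):
    c=load(n+"0.npz")
    print(n,"cover b",fitholes(c,(597,122,-21.5),6,6,9.5),"case",fitholes(c,(491,309,35),45,3.2,7))
    print(n,"others as a/c", fitholes(c,(634,-140,-34),6,6,9.5,53,32), fitholes(c,(470,-329,-50),6,6,9.5,33,20))
E
```

```text
top cover b (array([599.62, 124.85, -22.29]), np.float64(-249.4)) case (array([491.34, 308.63,  34.18]), np.float64(-287.4))
top others as a/c (array([ 629.35, -151.68,  -36.51]), np.float64(-58.7)) (array([ 469.06, -340.74,  -43.98]), np.float64(-81.2))
scene cover b (array([597.67, 120.13, -21.  ]), np.float64(-111.3)) case (array([501.37, 322.67,  30.4 ]), np.float64(-67.2))
scene others as a/c (array([ 638.06, -137.21,  -44.13]), np.float64(-48.8)) (array([ 469.01, -327.75,  -26.82]), np.float64(-130.4))
```

```bash
cat >> h.py <<'E'
def rel(p0,yaw0,p1,yaw1):
    R=Ro.from_euler('xyz',[180,0,yaw0],degrees=True).as_matrix()
    return (R.T@(np.array(p1)-p0)/1000).round(4), round(-(yaw1-yaw0)/8,3)
E
python3 - <<'E'
from h import *
a=np.array([250.867,-626.645,238.706]);b=np.array([599,122.5,140])
m=(a+b)/2
print(rel(a,21.818,m,-0.1),rel(m,-.1,b,-22))
E
```

```text
(array([ 0.3008, -0.283 ,  0.0494]), 2.74) (array([ 0.1734, -0.3749,  0.0494]), 2.737)
```

```bash
python3 -m jog '[{"grip":-1,"slide":[0.02,-0.019,0.003],"delta_rot":[0,0,0.2]},{"grip":-1,"slide":[0.05,-0.047,0.008],"delta_rot":[0,0,0.5]},{"grip":-1,"slide":[0.082,-0.077,0.013],"delta_rot":[0,0,0.8]},{"grip":-1,"slide":[0.115,-0.108,0.019],"delta_rot":[0,0,1.1]},{"grip":-1,"slide":[0.148,-0.139,0.024],"delta_rot":[0,0,1.4]},{"grip":-1,"slide":[0.18,-0.169,0.03],"delta_rot":[0,0,1.7]},{"grip":-1,"slide":[0.21,-0.198,0.034],"delta_rot":[0,0,2.0]},{"grip":-1,"slide":[0.24,-0.226,0.04],"delta_rot":[0,0,2.2]},{"grip":-1,"slide":[0.27,-0.254,0.045],"delta_rot":[0,0,2.5]},{"grip":-1,"slide":[0.3008,-0.283,0.0494],"delta_rot":[0,0,2.74]}]' 25
python3 -m jog '[{"grip":-1,"slide":[0.017,-0.037,0.005],"delta_rot":[0,0,0.27]},{"grip":-1,"slide":[0.035,-0.075,0.01],"delta_rot":[0,0,0.55]},{"grip":-1,"slide":[0.055,-0.118,0.015],"delta_rot":[0,0,0.85]},{"grip":-0.9,"slide":[0.075,-0.162,0.021],"delta_rot":[0,0,1.2]},{"grip":-0.7,"slide":[0.095,-0.205,0.027],"delta_rot":[0,0,1.5]},{"grip":-0.5,"slide":[0.115,-0.248,0.033],"delta_rot":[0,0,1.8]},{"grip":-0.3,"slide":[0.135,-0.291,0.038],"delta_rot":[0,0,2.1]},{"grip":-0.2,"slide":[0.153,-0.33,0.044],"delta_rot":[0,0,2.4]},{"grip":-0.2,"slide":[0.167,-0.36,0.048],"delta_rot":[0,0,2.65]},{"grip":-0.2,"slide":[0.1734,-0.3749,0.0494],"delta_rot":[0,0,2.737]}]'
python3 - <<'E'
from cell import sense,cams
import cv2,numpy as np
s=sense();print(s["qpos"])
ims=[]
for n in("scene","top"):
    c=cams.capture(n); np.savez(f"{n}1.npz",**c); ims.append(c["color"][80:330,150:550,::-1])
cv2.imwrite("pics/s1.png",np.hstack(ims))
E
```

```text
time_s: 1.1
tool_pos: [425.0, -250.4, 188.7]
tool_rot: [-180.0, 0.0, -0.2]
wrist_force: [0.9, -0.5, 0.4]
finger_gap: 88.4
time_s: 2.1
tool_pos: [599.2, 125.3, 138.7]
tool_rot: [180.0, 0.1, -21.9]
wrist_force: [0.5, -0.2, -0.2]
finger_gap: 52.8
[9.45997532e+00 1.30124886e+01 1.05514610e+02 3.75080910e-02
 6.15370431e+01 1.21360437e+02]
```

View pics/s1.png

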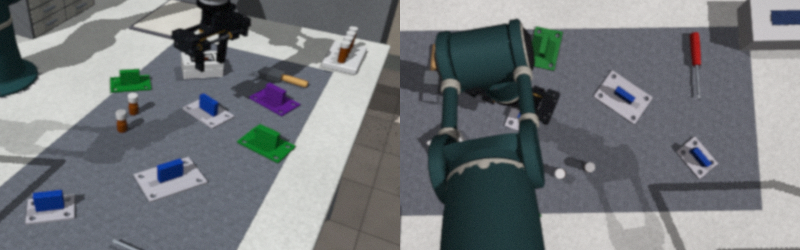

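```bash
python3 - <<'E'
from cell import sense
from h import *
s=sense();print(s["tool_pos"],s["tool_rot"],s["dq"])
c=load("scene1.npz")
im=cv2.resize(c["color"][60:260,270:470,::-1],None,fx=3,fy=3,interpolation=cv2.INTER_CUBIC)
a=np.radians(-22);yv=np.array([-np.sin(a),np.cos(a),0])
T=s["tool_pos"]
for P in(T,T+26*yv,T-26*yv):
    u=((proj(c,P)[0]-[270,60]+.5)*3).astype(int);print(u);cv2.circle(im,tuple(int(v) for v in u),3,(0,0,255),-1)
cv2.imwrite("pics/s1b.png",im)
E
```

```text
[599.05814373 124.50753564 138.9426394 ] [ 1.79985117e+02  6.54977528e-02 -2.18343335e+01] [-2.13985712 -1.63004186  1.61043314 -1.2784153   0.8602405  -1.80607302]
[272 256]
[295 246]
[247 266]
```

View pics/s1b.png

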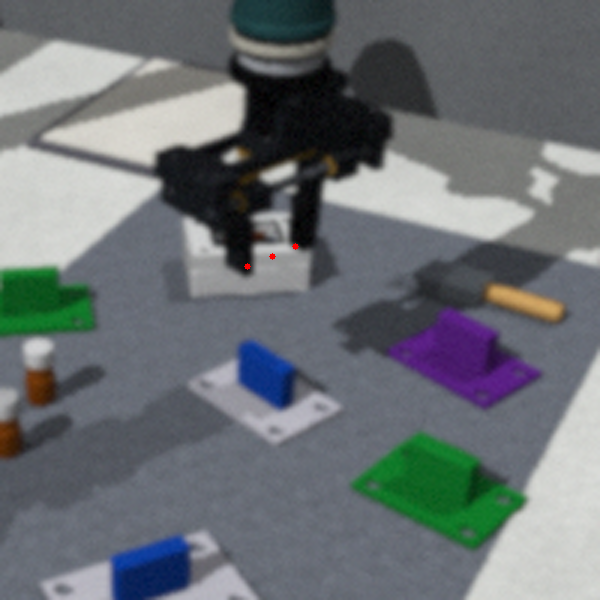

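```bash
python3 -m jog '[{"grip":-0.2,"slide":[-0.0005,0.001,0.01],"delta_rot":[0,0,0]},{"grip":-0.2,"slide":[-0.0005,0.001,0.025],"delta_rot":[0,0,0]},{"grip":-0.2,"slide":[-0.0005,0.001,0.043],"delta_rot":[0,0,0]},{"grip":-0.2,"slide":[-0.0005,0.001,0.062],"delta_rot":[0,0,0]},{"grip":-0.2,"slide":[-0.0005,0.001,0.08],"delta_rot":[0,0,0]},{"grip":-0.2,"slide":[-0.0005,0.001,0.097],"delta_rot":[0,0,0]},{"grip":-0.2,"slide":[-0.0005,0.001,0.11],"delta_rot":[0,0,0]},{"grip":-0.2,"slide":[-0.0005,0.001,0.119],"delta_rot":[0,0,0]},{"grip":-0.2,"slide":[-0.0005,0.001,0.124],"delta_rot":[0,0,0]},{"grip":-0.2,"slide":[-0.0005,0.001,0.124],"delta_rot":[0,0,0]}]'
python3 - <<'E'
from cell import sense,cams
import cv2,numpy as np
c=cams.capture("scene"); np.savez("scene2.npz",**c)
cv2.imwrite("pics/s2.png",cv2.resize(c["color"][100:260,280:440,::-1],None,fx=3.5,fy=3.5,interpolation=cv2.INTER_CUBIC))
E
```

```text
time_s: 3.2
tool_pos: [597.7, 121.4, 15.2]
tool_rot: [180.0, 0.1, -22.0]
wrist_force: [-0.3, 0.4, -1.0]
finger_gap: 53.3
```

View pics/s2.png

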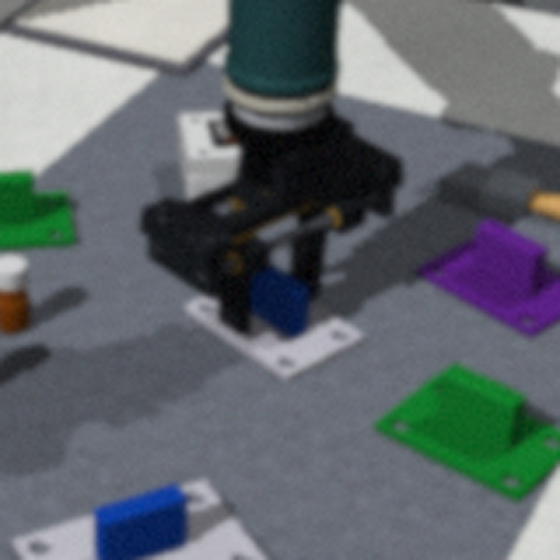

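The fingers straddle the blue rib: left finger at about (237,310), right at (310,265), rib at (280,300). Next I close the gripper.

```bash
python3 -m jog '[{"grip":0,"slide":[0,0,0],"delta_rot":[0,0,0]},{"grip":0.2,"slide":[0,0,0],"delta_rot":[0,0,0]},{"grip":0.4,"slide":[0,0,0],"delta_rot":[0,0,0]},{"grip":0.6,"slide":[0,0,0],"delta_rot":[0,0,0]},{"grip":0.8,"slide":[0,0,0],"delta_rot":[0,0,0]},{"grip":1,"slide":[0,0,0],"delta_rot":[0,0,0]},{"grip":1,"slide":[0,0,0],"delta_rot":[0,0,0]},{"grip":1,"slide":[0,0,0],"delta_rot":[0,0,0]},{"grip":1,"slide":[0,0,0],"delta_rot":[0,0,0]},{"grip":1,"slide":[0,0,0],"delta_rot":[0,0,0]}]' 40
python3 - <<'E'
from cell import sense
print(sense())
E
```

```text
time_s: 4.25
tool_pos: [598.7, 122.1, 16.4]
tool_rot: [-179.9, -0.0, -22.0]
wrist_force: [1.0, 3.5, 4.7]
finger_gap: 15.8
{'time_s': 4.25, 'qpos': array([9.17994366e+00, 2.10706036e+01, 1.09981660e+02, 3.22389645e-02,
       4.88797940e+01, 1.21163443e+02]), 'dq': array([ 0.11559593,  0.0030399 , -0.05628993, -0.00972411,  0.14024284,
       -0.04130508]), 'tau': array([-2.05107361e+00, -4.54777873e+01, -2.56939244e+01, -8.70892089e-01,
        3.13871875e-01, -4.48844541e-03]), 'tool_pos': array([598.71982028, 122.12554368,  16.38697264]), 'tool_rot': array([-1.79944040e+02, -4.55529139e-02, -2.20047091e+01]), 'wrist_force': array([0.95293922, 3.485283  , 4.7353558 ]), 'torque': array([ 0.6023295 , -0.11176532,  0.0086425 ]), 'finger_gap': 15.767828062668437}
```

```bash
python3 -m jog '[{"grip":1,"slide":[0,0,-0.003],"delta_rot":[0,0,0]},{"grip":1,"slide":[0,0,-0.01],"delta_rot":[0,0,0]},{"grip":1,"slide":[0,0,-0.022],"delta_rot":[0,0,0]},{"grip":1,"slide":[0,0,-0.037],"delta_rot":[0,0,0]},{"grip":1,"slide":[0,0,-0.055],"delta_rot":[0,0,0]},{"grip":1,"slide":[0,0,-0.073],"delta_rot":[0,0,0]},{"grip":1,"slide":[0,0,-0.088],"delta_rot":[0,0,0]},{"grip":1,"slide":[0,0,-0.1],"delta_rot":[0,0,0]},{"grip":1,"slide":[0,0,-0.107],"delta_rot":[0,0,0]},{"grip":1,"slide":[0,0,-0.11],"delta_rot":[0,0,0]}]'
python3 - <<'E'
from cell import sense,cams
import cv2,numpy as np
s=sense();print(s["tool_pos"],s["tool_rot"],s["torque"],s["wrist_force"])
for n in("scene","top"):
    c=cams.capture(n); np.savez(f"{n}3.npz",**c)
    cv2.imwrite(f"pics/{n}3.png",cv2.resize(c["color"][60:260,170:450,::-1],None,fx=2.8,fy=2.8,interpolation=cv2.INTER_CUBIC))
E
```

```text
time_s: 5.25
tool_pos: [598.6, 121.8, 127.0]
tool_rot: [-180.0, -0.1, -22.0]
wrist_force: [0.7, -0.2, -1.7]
finger_gap: 15.7
[598.57691246 121.79041017 126.98705575] [-1.79962308e+02 -6.68111709e-02 -2.19974705e+01] [ 0.02814639 -0.00481234 -0.08301415] [ 0.70495007 -0.24839531 -1.6997638 ]
```

View pics/scene3.png

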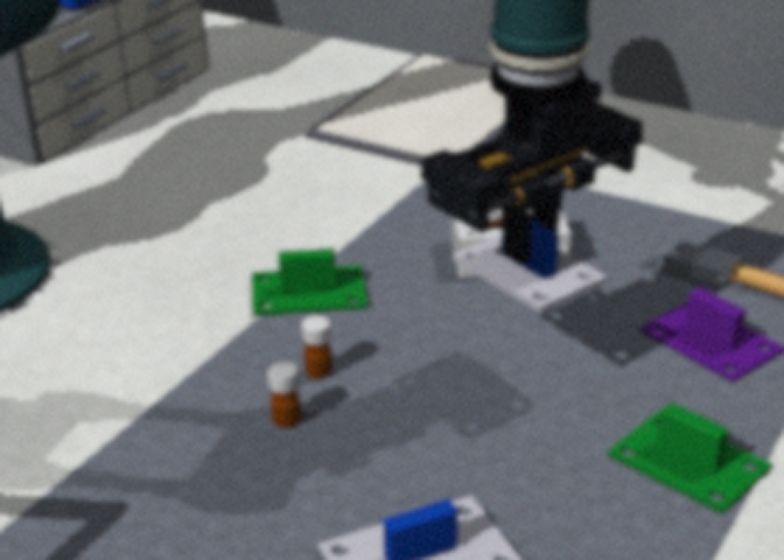

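View pics/top3.png

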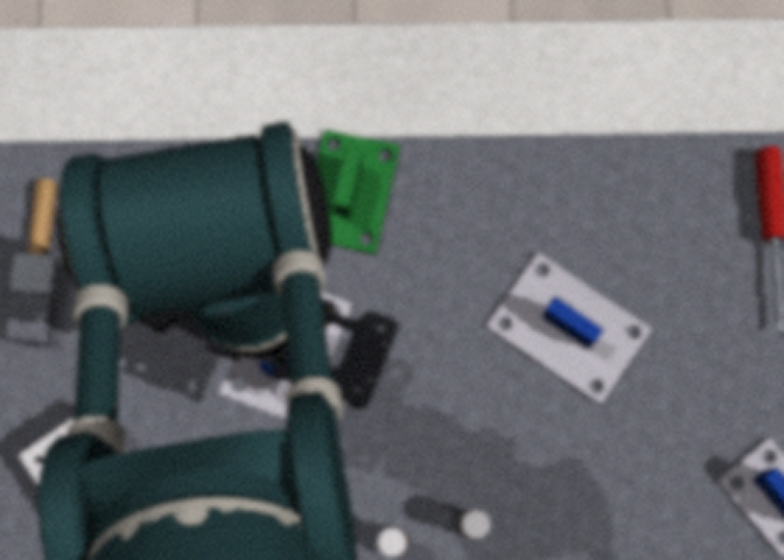

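```bash
cat >> h.py <<'E'
def draw(c,p,z,h,w,s,fn,dz=0,holes=((43,26),(-43,-26),(43,-26),(-43,26)),rects=((56,38),(30,18)),half=80,ann=True):
    im=ortho(c,p[0],p[1],z,half,s)[:,:,::-1].copy()
    a=np.radians(p[2]);R=np.array([[np.cos(a),-np.sin(a)],[np.sin(a),np.cos(a)]])
    t=lambda q:(((R@np.array(q,float))*[1,-1]+half)*s)
    if ann:
        for q in holes: cv2.circle(im,tuple(int(v) for v in t(q)),int(h*s),(0,0,255),1)
        for X,Y in rects:
            cv2.polylines(im,[np.array([t((X,Y)),t((-X,Y)),t((-X,-Y)),t((X,-Y))]).astype(np.int32)],True,(0,255,0),1)
    return im
E
python3 - <<'E'
from h import *
t=load("top0.npz");s=load("scene0.npz")
pt=(491.34,308.63,34.18)
A=draw(t,pt,45,3.5,0,5,'',half=75); B=draw(s,(491.3,304.5,34.18),45,3.5,0,5,'',half=75)
s3=load("scene3.npz")
C=draw(s3,(598.57,121.8,-22),116.6,6.5,0,5,'',half=75,rects=((56,38),))
D=draw(s,(597.7,120.1,-22),6,6.5,0,5,'',half=75,rects=((56,38),))
im=np.vstack([np.hstack([A,B]),np.hstack([D,C])])
cv2.imwrite("pics/fit.png",cv2.resize(im,(600,600),interpolation=cv2.INTER_AREA))
E
```

```text
(no output)
```

View pics/fit.png

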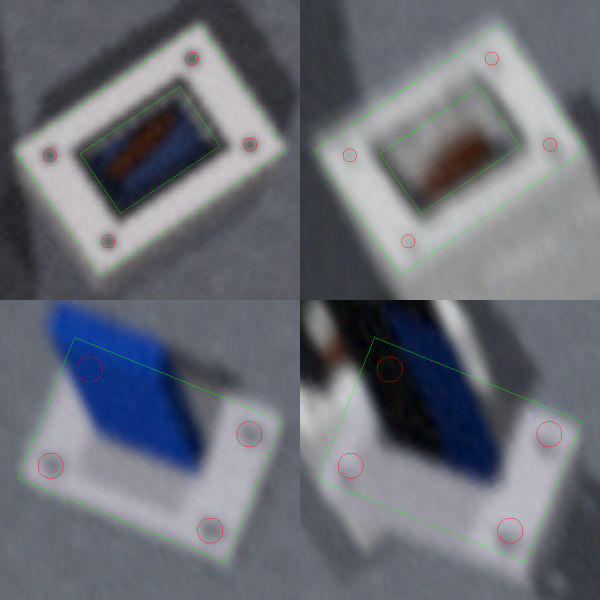

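```bash
python3 - <<'E'
from h import *
from cell import sense
s=sense();p=s["tool_pos"];y=s["tool_rot"][2]
print(p,y)
m=np.array([545,214.2,127])
print(rel(p,y,m,6.1),rel(m,6.1,(491.3,306.6,127),34.2))
E
```

```text
[598.11995555 121.70611309 126.02938971] -21.99671523224024
(array([-0.0839, -0.0659, -0.001 ]), np.float64(-3.512)) (array([-0.0436, -0.0976, -0.    ]), -3.513)
```

```bash
python3 -m jog '[{"grip":1,"slide":[-0.004,-0.003,0],"delta_rot":[0,0,-0.15]},{"grip":1,"slide":[-0.011,-0.009,0],"delta_rot":[0,0,-0.45]},{"grip":1,"slide":[-0.02,-0.016,0],"delta_rot":[0,0,-0.8]},{"grip":1,"slide":[-0.029,-0.023,0],"delta_rot":[0,0,-1.2]},{"grip":1,"slide":[-0.038,-0.03,0],"delta_rot":[0,0,-1.6]},{"grip":1,"slide":[-0.047,-0.037,0],"delta_rot":[0,0,-2.0]},{"grip":1,"slide":[-0.056,-0.044,0],"delta_rot":[0,0,-2.4]},{"grip":1,"slide":[-0.065,-0.051,0],"delta_rot":[0,0,-2.75]},{"grip":1,"slide":[-0.074,-0.058,0],"delta_rot":[0,0,-3.1]},{"grip":1,"slide":[-0.084,-0.066,0],"delta_rot":[0,0,-3.51]}]'
python3 -m jog '[{"grip":1,"slide":[-0.005,-0.011,0],"delta_rot":[0,0,-0.4]},{"grip":1,"slide":[-0.01,-0.022,0],"delta_rot":[0,0,-0.8]},{"grip":1,"slide":[-0.015,-0.034,0],"delta_rot":[0,0,-1.2]},{"grip":1,"slide":[-0.02,-0.046,0],"delta_rot":[0,0,-1.65]},{"grip":1,"slide":[-0.026,-0.058,0],"delta_rot":[0,0,-2.1]},{"grip":1,"slide":[-0.031,-0.07,0],"delta_rot":[0,0,-2.5]},{"grip":1,"slide":[-0.036,-0.081,0],"delta_rot":[0,0,-2.9]},{"grip":1,"slide":[-0.04,-0.09,0],"delta_rot":[0,0,-3.2]},{"grip":1,"slide":[-0.0425,-0.0955,0],"delta_rot":[0,0,-3.43]},{"grip":1,"slide":[-0.0436,-0.0976,0],"delta_rot":[0,0,-3.52]}]'
cat > look.py <<'E'
import sys
from cell import sense,cams
import cv2,numpy as np
k=sys.argv[1]
for n in("scene","top"):
    T=[];
    c=cams.capture(n); np.savez(f"{n}{k}.npz",**c)
    s=sense();print(s["time_s"],s["tool_pos"].round(2),s["tool_rot"].round(2),s["wrist_force"].round(1),s["finger_gap"].round(2))
    o=(270,80) if n=="scene" else (140,170)
    cv2.imwrite(f"pics/{n}{k}.png",cv2.resize(c["color"][o[1]:o[1]+120,o[0]:o[0]+150,::-1],None,fx=4,fy=4,interpolation=cv2.INTER_CUBIC))
E
python3 look.py 4
```

```text
time_s: 6.35
tool_pos: [544.0, 215.2, 125.3]
tool_rot: [180.0, 0.1, 6.3]
wrist_force: [0.2, -0.2, -2.0]
finger_gap: 15.4
time_s: 7.35
tool_pos: [490.8, 307.4, 125.7]
tool_rot: [-180.0, 0.0, 34.4]
wrist_force: [1.1, 0.1, -3.1]
finger_gap: 15.9Traceback (most recent call last):
  File "look.py", line 8, in <module>
    s=sense();print(s["time_s"],s["tool_pos"].round(2),s["tool_rot"].round(2),s["wrist_force"].round(1),s["finger_gap"].round(2))
                                                                                                        ^^^^^^^^^^^^^^^^^^^^^
AttributeError: 'float' object has no attribute 'round'
```

```bash
sed -i 's/,s\["finger_gap"\].round(2)/,s["finger_gap"]/' look.py; python3 look.py 4
```

```text
7.45 [491.11 306.95 125.81] [1.7999e+02 1.0000e-02 3.4280e+01] [ 0.7 -0.2 -2.6] 15.520239012492725
7.5 [491.32 306.71 125.85] [1.7999e+02 1.0000e-02 3.4240e+01] [-0.5 -0.  -1.9] 15.859674940497126
```

View pics/scene4.png

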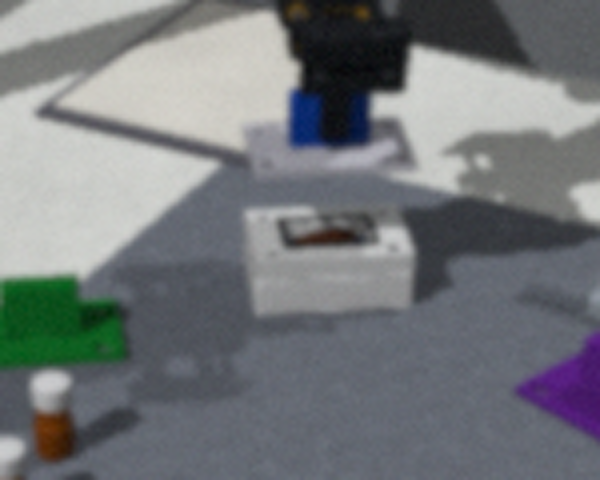

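View pics/top4.png

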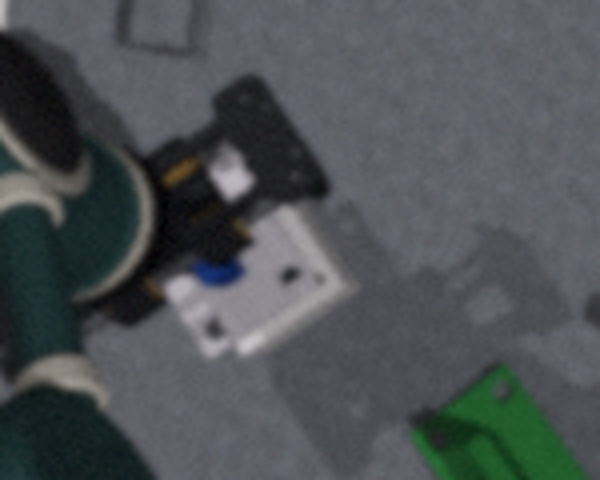

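```bash
cat >> h.py <<'E'
def hole1(c,xy,z,r,r2,rng=4,dark=True):
    g=cv2.cvtColor(c["color"],cv2.COLOR_RGB2GRAY).astype(np.float32)
    t=np.linspace(0,2*np.pi,24,endpoint=False)
    inn=np.array([(k*r*np.cos(a),k*r*np.sin(a)) for k in(0,.4,.8) for a in t]);out=np.array([(r2*np.cos(a),r2*np.sin(a)) for a in t])
    def val(p,o):
        q=o+p; uv=proj(c,np.c_[q,np.full(len(q),z)]).astype(np.float32)
        return cv2.remap(g,uv[None,:,0],uv[None,:,1],cv2.INTER_CUBIC).mean()
    f=lambda p:val(p,inn)-val(p,out)
    best=min((minimize(f,np.array(xy)+[a,b],method='Nelder-Mead',options=dict(xatol=.02,fatol=.02,initial_simplex=np.array(xy)+[a,b]+np.array([[0,0],[1.5,0],[0,1.5]]))) for a in(-rng,0,rng) for b in(-rng,0,rng)),key=lambda r:r.fun)
    return best.x.round(2),round(float(best.fun),1)
E
python3 - <<'E'
from h import *
t=load("top4.npz");s=load("scene4.npz");s0=load("scene0.npz");t0=load("top0.npz")
tp=np.array([491.2,306.9]);a=np.radians(34.25);R=np.array([[np.cos(a),-np.sin(a)],[np.sin(a),np.cos(a)]])
for n,c in(("top",t),("scene",s)):
  for h in((-43,26),(-43,-26),(43,-26),(43,26)):
    p=tp+R@h; x,f=hole1(c,p,115.4,5.5,9.5)
    print(n,h,"pred",p.round(1),"found",x,f,"bias",(x-p).round(2))
print("case threads vs nominal 491.3,306.6,34.2")
R=Ro.from_euler('z',34.2,degrees=True).as_matrix()[:2,:2]
for n,c in(("top",t0),("scene",s0)):
  for h in((-43,26),(-43,-26),(43,-26),(43,26)):
    p=np.array([491.3,306.6])+R@h; x,f=hole1(c,p,45,3.2,7,3)
    print(n,h,"found",x,f,"off",(x-p).round(2))
C=draw(t,(491.2,306.9,34.25),115.4,6.5,0,4,'',half=75,rects=((56,38),));D=draw(s,(491.2,306.9,34.25),115.4,6.5,0,4,'',half=75,rects=((56,38),))
cv2.imwrite("pics/fit4.png",cv2.resize(np.hstack([C,D]),(800,400)))
E
```

```text
top (-43, 26) pred [441.  304.2] found [440.6  303.64] -73.4 bias [-0.42 -0.55]
top (-43, -26) pred [470.3 261.2] found [471.02 260.63] -76.9 bias [ 0.73 -0.58]
top (43, -26) pred [541.4 309.6] found [529.66 314.18] -36.8 bias [-11.72   4.57]
top (43, 26) pred [512.1 352.6] found [511.89 354.88] -22.1 bias [-0.22  2.29]
scene (-43, 26) pred [441.  304.2] found [437.25 294.35] -17.9 bias [-3.77 -9.84]
scene (-43, -26) pred [470.3 261.2] found [469.77 295.96] -31.8 bias [-0.52 34.75]
scene (43, -26) pred [541.4 309.6] found [545.3  309.53] -38.2 bias [ 3.92 -0.08]
scene (43, 26) pred [512.1 352.6] found [517.04 351.81] -32.0 bias [ 4.93 -0.78]
case threads vs nominal 491.3,306.6,34.2
top (-43, 26) found [441.05 306.05] -73.1 off [-0.07  2.12]
top (-43, -26) found [470.58 262.84] -71.1 off [0.23 1.91]
top (43, -26) found [541.4  311.23] -71.8 off [-0.08  1.96]
top (43, 26) found [512.42 354.37] -71.9 off [0.17 2.1 ]
scene (-43, 26) found [440.93 301.21] -13.8 off [-0.19 -2.72]
scene (-43, -26) found [471.9  257.17] -16.4 off [ 1.55 -3.76]
scene (43, -26) found [542.14 306.16] -24.3 off [ 0.66 -3.11]
scene (43, 26) found [513.97 348.22] -14.6 off [ 1.72 -4.05]
```

View pics/fit4.png

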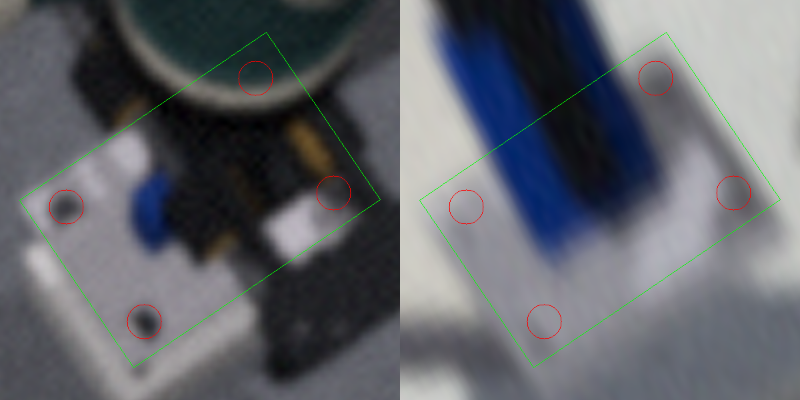

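```bash
python3 - <<'E'
from h import *
s=load("scene3.npz")
tp=np.array([598.4,121.75]);R=Ro.from_euler('z',-22,degrees=True).as_matrix()[:2,:2]
for z in(115.6,116.6):
  for h in((-43,-26),(43,-26),(43,26)):
    p=tp+R@h; x,f=hole1(s,p,z,5.5,9.5,3); print(z,h,x,f,"bias",(x-p).round(2))
print(rel((491.3,306.7,125.9),34.25,(491.3,308.5,91.5),34.25))
E
```

```text
115.6 (-43, -26) [546.26 108.48] -20.3 bias [-2.53 -5.27]
115.6 (43, -26) [626.    77.86] -32.6 bias [-2.53 -3.68]
115.6 (43, 26) [645.18 125.23] -28.7 bias [-2.83 -4.52]
116.6 (-43, -26) [547.02 106.95] -20.3 bias [-1.77 -6.8 ]
116.6 (43, -26) [626.65  76.36] -32.6 bias [-1.88 -5.18]
116.6 (43, 26) [645.73 123.62] -28.7 bias [-2.28 -6.13]
(array([ 0.001 , -0.0015,  0.0344]), -0.0)
```

```bash
python3 -m jog '[{"grip":1,"slide":[0.0005,-0.0005,0.002],"delta_rot":[0,0,0]},{"grip":1,"slide":[0.001,-0.001,0.006],"delta_rot":[0,0,0]},{"grip":1,"slide":[0.001,-0.0015,0.01],"delta_rot":[0,0,0]},{"grip":1,"slide":[0.001,-0.0015,0.015],"delta_rot":[0,0,0]},{"grip":1,"slide":[0.001,-0.0015,0.02],"delta_rot":[0,0,0]},{"grip":1,"slide":[0.001,-0.0015,0.025],"delta_rot":[0,0,0]},{"grip":1,"slide":[0.001,-0.0015,0.029],"delta_rot":[0,0,0]},{"grip":1,"slide":[0.001,-0.0015,0.032],"delta_rot":[0,0,0]},{"grip":1,"slide":[0.001,-0.0015,0.034],"delta_rot":[0,0,0]},{"grip":1,"slide":[0.001,-0.0015,0.034],"delta_rot":[0,0,0]}]'; python3 look.py 5
```

```text
time_s: 8.5
tool_pos: [491.1, 308.5, 91.6]
tool_rot: [-180.0, 0.0, 34.2]
wrist_force: [-0.2, -1.1, -2.5]
finger_gap: 15.8
8.55 [491.28 308.62  91.84] [1.800e+02 1.000e-02 3.425e+01] [ 0.1  0.1 -2.4] 15.674688396398354
8.6 [491.4  308.68  92.05] [ 1.800e+02 -2.000e-02  3.424e+01] [ 0.6  0.6 -2.4] 15.49523776918778
```

View pics/scene5.png

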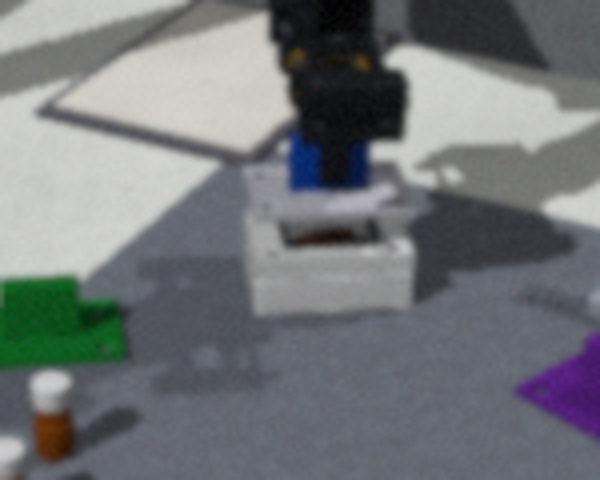

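View pics/top5.png

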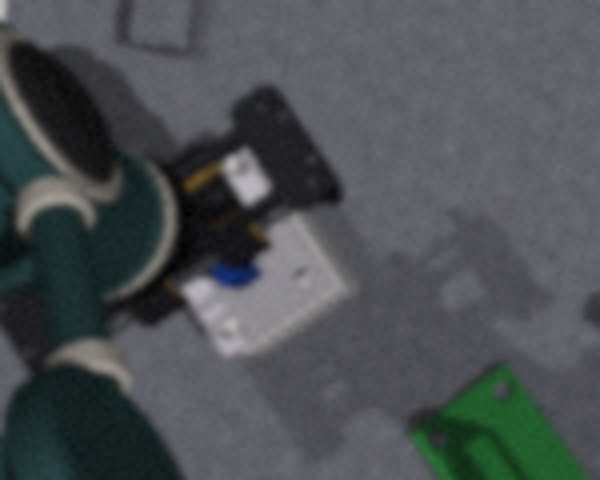

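```bash
cat > ov.py <<'E'
import sys
from h import *
k,x,y,yaw,zu=sys.argv[1],*map(float,sys.argv[2:6])
def Rt(a): return Ro.from_euler('z',a,degrees=True).as_matrix()[:2,:2]
ims=[]
for n,o,w in(("top",(165,205),(65,60)),("scene",(325,105),(65,60))):
    c=load(f"{n}{k}.npz");S=6
    base=cv2.resize(c["color"][o[1]:o[1]+w[1],o[0]:o[0]+w[0],::-1],None,fx=S,fy=S,interpolation=cv2.INTER_CUBIC)
    im=base.copy()
    th=np.linspace(0,2*np.pi,40)
    def circ(cx,a,h,r,z,col):
        q=np.array(cx)+Rt(a)@h; P=np.c_[q[0]+r*np.cos(th),q[1]+r*np.sin(th),np.full(40,z)]
        cv2.polylines(im,[((proj(c,P)-o+.5)*S).astype(np.int32)],True,col,1)
    def rect(cx,a,z,col):
        q=np.array([(56,38),(-56,38),(-56,-38),(56,-38)])@Rt(a).T+cx
        cv2.polylines(im,[((proj(c,np.c_[q,[z]*4])-o+.5)*S).astype(np.int32)],True,col,1)
    b=np.array((0,0) if n=="top" else (-2.2,-4.6))
    for h in((43,26),(-43,-26),(43,-26),(-43,26)):
        circ(np.array([x,y])+b,yaw,h,6.5,zu+6,(0,0,255)); circ(np.array([x,y])+b,yaw,h,6.5,zu,(0,160,255)); circ(np.array([491.35,308.63])+b,34.2,h,3.5,45,(255,0,255))
    rect(np.array([x,y])+b,yaw,zu+6,(0,0,255)); rect(np.array([491.35,308.63])+b,34.2,45,(255,0,255))
    ims.append(np.vstack([base,im]))
im=np.hstack(ims); print(im.shape); f=min(1,600/im.shape[0],800/im.shape[1])
cv2.imwrite(f"pics/ov{k}.png",cv2.resize(im,None,fx=f,fy=f,interpolation=cv2.INTER_AREA))
E
python3 ov.py 5 491.35 308.65 34.24 75.5
```

```text
(720, 780, 3)
```

View pics/ov5.png

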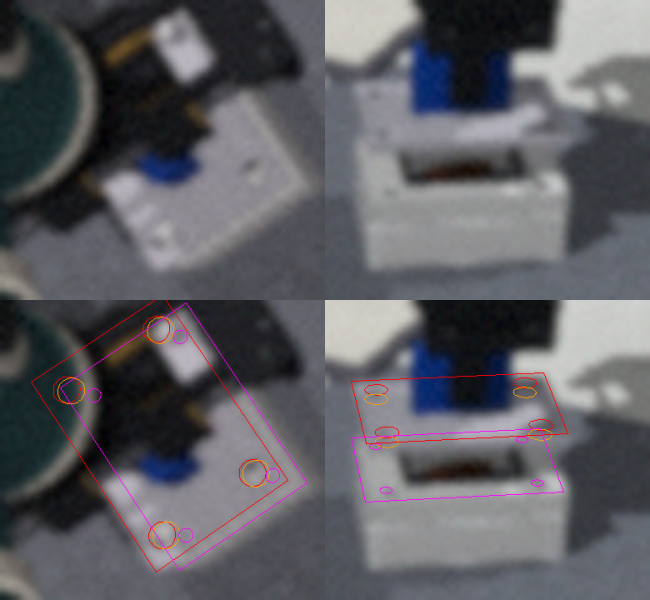

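```bash
python3 -m jog '[{"grip":1,"slide":[0,0,0.001],"delta_rot":[0,0,0]},{"grip":1,"slide":[0,0,0.003],"delta_rot":[0,0,0]},{"grip":1,"slide":[0,0,0.005],"delta_rot":[0,0,0]},{"grip":1,"slide":[0,0,0.007],"delta_rot":[0,0,0]},{"grip":1,"slide":[0,0,0.009],"delta_rot":[0,0,0]},{"grip":1,"slide":[0,0,0.011],"delta_rot":[0,0,0]},{"grip":1,"slide":[0,0,0.013],"delta_rot":[0,0,0]},{"grip":1,"slide":[0,0,0.0145],"delta_rot":[0,0,0]},{"grip":1,"slide":[0,0,0.0155],"delta_rot":[0,0,0]},{"grip":1,"slide":[0,0,0.0155],"delta_rot":[0,0,0]}]'
python3 -m jog '[{"grip":1,"slide":[0,0,0],"delta_rot":[0,0,0]},{"grip":1,"slide":[0,0,0],"delta_rot":[0,0,0]},{"grip":1,"slide":[0,0,0],"delta_rot":[0,0,0]},{"grip":1,"slide":[0,0,0],"delta_rot":[0,0,0]},{"grip":1,"slide":[0,0,0],"delta_rot":[0,0,0]},{"grip":1,"slide":[0,0,0],"delta_rot":[0,0,0]},{"grip":1,"slide":[0,0,0],"delta_rot":[0,0,0]},{"grip":1,"slide":[0,0,0],"delta_rot":[0,0,0]},{"grip":1,"slide":[0,0,0],"delta_rot":[0,0,0]},{"grip":1,"slide":[0,0,0],"delta_rot":[0,0,0]}]'
python3 look.py 6; python3 ov.py 6 491.35 308.65 34.24 60
```

```text
time_s: 9.6
tool_pos: [491.2, 308.6, 76.2]
tool_rot: [-180.0, 0.0, 34.2]
wrist_force: [0.1, 0.2, -1.6]
finger_gap: 15.8
time_s: 10.6
tool_pos: [491.3, 308.6, 76.4]
tool_rot: [180.0, -0.0, 34.2]
wrist_force: [0.1, 0.7, -2.3]
finger_gap: 15.4
10.65 [491.29 308.62  76.41] [-180.      0.     34.24] [-0.1 -0.6 -2.3] 15.910606305948146
10.7 [491.3  308.64  76.41] [180.    -0.    34.24] [ 0.8  0.4 -2.1] 15.458031922629406
(720, 780, 3)
```

View pics/ov6.png

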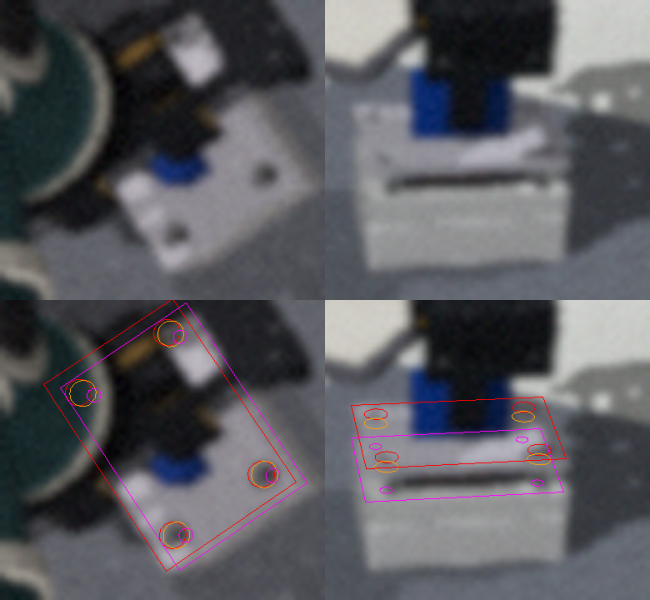

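```bash
python3 - <<'E'
from h import *
P=cloud(load("top6.npz"));a=np.radians(34.2)
R=Ro.from_euler('z',34.2,degrees=True).as_matrix()[:2,:2]
q=(P[...,:2]-[491.35,308.6])@R
for n in("top","scene"):
  c=load(n+"6.npz");P=cloud(c);q=(P[...,:2]-([491.35,308.6] if n=="top" else [489.2,304.]))@R
  col=c["color"].astype(int);pale=(col.max(-1)-col.min(-1)<35)&(col.min(-1)>100)
  for lo,hi in((-52,-30),(-30,0),(30,52)):
    for yl,yh in((-34,-12),(12,34)):
      m=pale&(q[...,0]>lo)&(q[...,0]<hi)&(q[...,1]>yl)&(q[...,1]<yh)&(P[...,2]>40)&(P[...,2]<80)
      if m.sum()>15: print(n,lo,yl,m.sum(),np.percentile(P[m][:,2],[20,50,80]).round(1))
E
```

```text
top -52 -34 66 [65.1 66.9 68. ]
top -52 12 66 [65.6 66.9 68. ]
top -30 -34 61 [65.7 67.1 68.1]
top -30 12 67 [65.8 67.2 68.4]
scene -52 -34 60 [42.9 58.5 64.5]
scene -52 12 28 [61.2 63.1 64.4]
scene -30 -34 65 [43.7 63.3 64.6]
scene 30 -34 46 [43.4 61.3 64.3]
```

```bash
python3 - <<'E'
from cell import sense,job
s=sense();print(abs(s["dq"]).max(),s["tool_pos"],s["tool_rot"]);print(job.close_job())
E
```

```text
0.058246912264909516 [491.30285677 308.6364881   76.41242826] [ 1.79998848e+02 -7.10305835e-04  3.42442954e+01]
the job is handed in; nothing more can be done
None
```

I picked the 112 x 76 mm cover (measured hole spacing 86 x 52 mm) and lifted it by its blue grip. It is held still over the white case, and I handed the job in at 10.7 s. The gripper touched nothing but this cover's grip, and no wrist reading went above about 6 N.

**Last checks:**
- **Position:** the tool is at (491.3, 308.6), and the top camera puts the case centre at (491.35, 308.63). Yaw is 34.24° against 34.18° for the case. I estimate the hole offset at under 1 mm.
- **Level and height:** the tool is level to within 0.01°. The cover's underside is at about 60 mm, roughly 15 mm above the case top. The depth images put its top face at about 67 mm (top camera) and 64 mm (scene camera), where 66 mm is expected.
- **Alignment:** in the last top view the dark threads show through the two visible cover holes where expected. The other two holes are hidden by the gripper and arm, so I did not see those threads directly.

**What disagreed:**
- **Scene camera:** it reads about 2 mm low in x and 5 mm low in y compared with the top camera and the robot. I trusted the top camera because it agreed with the robot to about 0.6 mm while the cover was held.
- **Scene camera's case fit:** even after that correction, its low-contrast fit put the case about 3 mm off in x. I treated this as fitting noise.
- **Yaw from two holes:** measured from just two holes in one image, the cover's yaw came out about 1° higher than the tool's, which is within that measurement's noise.

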